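Refit the pack stop under the shelf panel's bracket

TASK

Refit the pack stop on the grey shelf panel: pick it up, set its flat foot gently on the panel in front of the yellow-topped bracket, and slide the foot sideways in under the overhang, square and flat, until it meets the hidden end stop. Press it home there with a firm, steady push of 10 to 15 N for a second, never pushing or jamming it in the pocket with more than 25 N, then let go and leave it seated. Leave the cartons and the bottle as they are.

Things in the scene. Friction and masses are not known exactly. Their poses are not given: they have to be found in the camera images.
- panel: Fixed grey steel shelf panel on the bench, 150 (x) x 250 (y, from -115 to +135 mm) x 12 mm thick, bracket at its -y end. Origin on the bench surface, on the bracket's centre line; z up. The foot slides in along the panel's -y. Bracket: flat yellow overhang, y -115 to -35 mm, 111 mm wide, underside 10 mm and top 14 mm above the panel's top.
- mouth (a point): Middle of the pocket's mouth, on the panel's top under the overhang's front edge (panel x 0, y -35, z 12 mm); axes as the panel. The pocket is 63 mm wide and 10 high. In front of it two guide strips, 10 mm high, not roofed, flare from about 63 mm apart at the mouth to 85 mm apart at panel y -14 mm.
- pin (a joint): Spring pin of the presence switch in the end stop's face: 0 = out, 3 mm proud of the end stop; 0.003 m = pushed in flush, foot home (it can go to 0.004); needs under 1 N. The end stop closes the pocket inside; it is rigid, cannot be seen, and is set anew each time: its face lies anywhere from 20 to 48 mm in from the mouth (panel y -55 to -83 mm). Find it by feel.
- pack_stop: Loose, 0.15 to 0.29 kg, stands on its flat red foot, 60 (x) x 110 (y) x 6 mm. Blue grip block, 14 (x) x 34 (y) mm, centred at y +16, top 56 mm above the underside. Red upright tail plate 60 mm wide, 32 high, at y +52 to +55. Origin: centre of the underside; z up. Its bare -y end goes into the pocket first, its axes parallel to the panel's.
- stop_tip (a point): Middle of the foot's front lower edge, on the pack stop (stop x 0, y -55, z 0 mm).
- stop_grip (a point): Where to pinch the blue grip, from above, fingers on its two x faces (14 mm apart): stop x 0, y +16 mm, 38 mm above the underside. With the stop seated, the grip block is at least 6 mm clear of the overhang.
- carton_red: Loose white carton with a red band, 45 x 80 x 60 mm high, 0.12 kg, origin under its centre. Leave alone.
- carton_green: Loose white carton with a green band, 45 x 70 x 50 mm high, 0.12 kg, origin under its centre. Leave alone.
- bottle: Loose amber jar with a white cap, 44 mm across, 85 mm high, origin under its centre. Leave alone.
Not all that is in view belongs to the job. Of the things that look like the pack_stop, take the one that is nearest to the robot's base at the start.

How it is judged (in metres and radians):
On the way, in this order (a step that is already met when the one before it is completed fails the run):
1. the foot's front edge is at least 10 mm inside the pocket, under the overhang (y of stop_tip in the frame of panel below -0.045 m and x of stop_tip in the frame of panel between -0.004 and 0.004 m and z of stop_tip in the frame of panel between 0.0095 and 0.016 m), for 0.1 s.
2. the foot is held pressed home on the end stop (pin in) with more than 8 N for 0.4 s (contact force between pack_stop and panel above 8 N and value of joint pin above 0.002 m and x of stop_tip in the frame of panel between -0.004 and 0.004 m and z of stop_tip in the frame of panel between 0.0095 and 0.016 m), for 0.4 s.
At the end, for the whole second after the job is handed in: The pack stop stands at rest, let go, with its foot flat in the pocket and home: front edge within 2 mm of the end stop (pin in by more than 1 mm) and within 4 mm of the centre line, at most 4 mm above the panel's top, squared to the panel within 0.08 rad and upright within 0.06 rad (y of stop_tip in the frame of panel below -0.052 m and value of joint pin above 0.001 m and x of stop_tip in the frame of panel between -0.004 and 0.004 m and z of stop_tip in the frame of panel between 0.0095 and 0.016 m and angle between the z axis of pack_stop and the z axis of panel, either way round below 0.06 rad and angle between the y axis of pack_stop and the y axis of panel, either way round below 0.08 rad and linear speed of pack_stop below 0.01 m/s); the robot touches nothing.
It fails at once if in the pocket, the pack stop is pushed or jammed against panel, bracket or end stop with more than 25 N (contact force between pack_stop and panel above 25 N and y of stop_tip in the frame of panel below -0.035 m).
It fails at once if the pack stop is slammed on the panel or bracket with more than 80 N (contact force between pack_stop and panel above 80 N).
It fails at once if a carton or the bottle is shifted more than 15 mm or tipped ((distance of carton_red from where it was at the start of the episode above 0.015 m or angle between carton_red's own z axis and vertical above 0.3 rad) or (distance of carton_green from where it was at the start of the episode above 0.015 m or angle between carton_green's own z axis and vertical above 0.3 rad) or (distance of bottle from where it was at the start of the episode above 0.015 m or angle between bottle's own z axis and vertical above 0.3 rad)).
It also fails if it takes over 72 s, if anything falls off the work surface, if the arm or the gripper's body presses on something with over 40 N, if the wrist force passes 120 N, or if a joint passes its speed limit or range.

ROBOT

A 6-joint arm with a two-finger parallel gripper is mounted at the origin on the work surface. World frame = base frame: x ahead of the robot, y to its left, z up, the work surface at z = 0. Lengths are in mm, angles in rad, forces in N, time in s.
With the tool pointing down it reaches from about 325 to 775 mm from the base axis. Payload 9.3 kg.
Tool frame: the origin (TCP) lies at the very end of the fingers, on their centre line; the grasp point (between the pads) lies 19 mm behind it; z points along the fingers, y is the direction in which the jaws open and shut (so a half turn about z gives the same grasp; the last joint's range is limited). The gripper opens to 85 mm and grips with 20 to 120 N. Pads are 22 mm wide; open, the fingers measure 114 mm over their backs; the gripper's body (76 mm by 85 mm) begins 54 mm behind the grasp point. The pads swing forward as they close: fully open they stand 13 mm farther back than shut.
Start: joints at [1.034, 0.259, 0.021, 1.334, 0, 1.418], TCP at [205.947, 509.983, 231.279] pointing down, gripper open.
Joint ranges: [-3.04, 3.04], [-0.91, 1.82], [-1.04, 1.36], [-1.92, 1.95], [-1.52, 1.45], [-3.14, 3.14]. Speed limits (rad/s): [2.22, 2.22, 2.79, 3.14, 3.14, 3.14].

INTERFACE

Orientations are given as [roll, pitch, yaw] about the fixed x, y, z axes, in that order (R = Rz(yaw) Ry(pitch) Rx(roll)).
In Python, from cell import observe, camera, finish_job gives the robot as it stands.
- The arm moves only by the tool step_arm, never from a script. Its argument "deltas" is a list of rows, each an object of numbers: "dx", "dy", "dz": the shift along the tool's x, y, z in cm; "yaw": the turn about the tool's z in rad; "fingers": the opening, from -1 (shut) to 1 (fully open). In form: [{"dx": .., "dy": .., "dz": .., "yaw": .., "fingers": ..}, ...]. A call has exactly 10 rows; each row shifts and turns the commanded pose from where the row before left it, along the tool's axes as they then stand; what a row does not reach is not made up. A row lasts 1/8 s, in which the tool goes at most 62.5 mm and 10.7 degrees, less where a joint would pass 70% of its speed; a pose out of reach is approached as far as the arm can. A call is refused whole if a number of a shift passes 6.25 or a number of a turn 0.188, either way. A call with a gripper value outside its range is refused whole. The fingers move at their own pace and stop on an object; "grip_force" is the grip in N (left out, the last holds). Time passes only in rows, so rows that do not move let the fingers close, or fill a call up. It gives the time, the measured TCP pose, the force and the opening at its end, in the units of the state.
- observe(): the state, without advancing time (a new reading comes with each control period).
- camera(name): name is "scene" or "top" or "wrist"; returns a dict with "frame" (420x560x3 uint8, blue, green, red), "fx", "fy", "cx", "cy" (pixels), "origin" and "orientation" of the camera in the world; the wrist camera has in their place "mount" (4x4, takes a point from camera to tool coordinates, whose origin is the TCP and whose axes are the flange's). Camera axes: x right, y down, z forward; pixel columns grow to the right and rows downward; lengths in mm; the calibration is good to about 2 mm. A picture is of the moment at which its call begins: read the wrist's pose just before it. There is no depth.
- finish_job(): hands the job in, once; it reports no verdict.
The state is a dict: "clock": time; "joint_positions": joint angles; "joint_vel": joint speeds; "effort": joint torques, N m; "eef_pos": TCP position; "tool_rot": TCP orientation; "wrist_force": force on the tool from outside, world axes, zero at the start; "ft_torque": the same for the moment, N m; "width": finger opening in mm.
Only numpy, scipy, OpenCV 4.12 (cv2) and the standard library are available. Lean on these libraries where they do the work, as an engineer would, in place of code of your own. Each camera call takes 0.05 s, during which the arm holds its last target.

## Working session

There is one attempt and no reset: what is moved stays moved. The work goes in short steps, Python scripts to look and compute and a tool call to move; the robot and the scene stay as the last step left them, time stands still between calls to the robot, and variables do not carry over. Pictures are saved under pics/ and viewed, and the job is handed in when it is done.

Besides the shell and the picture viewer there is one more tool, called after "Call:" as name(argument=value, ...), one argument or row to a line, values as JSON. step_arm: Moves the arm, as the interface text tells. Its arguments: {"type":"object","properties":{"deltas":{"type":"array"},"grip_force":{"type":"number"}},"required":["deltas"]}

```bash
mkdir -p pics; ls; python3 - <<'E'
from cell import observe,camera
import cv2,pickle
s=observe();print(s)
d={}
for n in("scene","top","wrist"):
    c=camera(n);d[n]=c;cv2.imwrite(f"pics/a_{n}.png",c["frame"]);print(n,{k:v for k,v in c.items() if k!="frame"})
pickle.dump((s,d),open("a.pkl","wb"))
E
```

```text
pics
{'clock': 0.0, 'joint_positions': array([ 1.03438944e+00,  2.59200499e-01,  2.07311158e-02,  1.33370945e+00,
       -2.13377319e-06,  1.41818342e+00]), 'joint_vel': array([ 0.00098426, -0.00018931,  0.00021821, -0.00011586, -0.00116994,
        0.0003974 ]), 'effort': array([-1.43343273e-04, -5.55646598e+01,  3.44529462e+01,  1.38581017e-02,
       -2.38999055e-04, -2.34962368e-05]), 'eef_pos': array([205.80038891, 509.72462864, 230.64960197]), 'tool_rot': array([-3.14022589e+00, -2.08060827e-04,  2.75779853e+00]), 'wrist_force': array([-0.43094334,  0.05868524, -0.05846189]), 'ft_torque': array([0.01586073, 0.00238075, 0.04342895]), 'width': 85.21408499065559}
scene {'fx': 418.2629303165989, 'fy': 418.2629303165989, 'cx': 279.44528542869097, 'cy': 214.40483535654695, 'origin': array([1024.01962073, -350.89615328,  579.04248895]), 'orientation': array([-2.2770059 , -0.01220377,  0.75782314])}
top {'fx': 381.3519270941768, 'fy': 381.3519270941768, 'cx': 284.8609464890089, 'cy': 204.0308959982976, 'origin': array([499.35034391, 121.17330697, 807.10302545]), 'orientation': array([-2.98826078, -0.04281445, -1.5597268 ])}
wrist {'fx': 325.85961051564243, 'fy': 325.85961051564243, 'cx': 273.04722560564926, 'cy': 214.3075917623877, 'mount': array([[-1.34450570e-03, -9.64276520e-01, -2.64894292e-01,
         6.72601609e+01],
       [ 9.99998822e-01, -1.49276968e-03,  3.58401969e-04,
         8.01255489e-01],
       [-7.41024771e-04, -2.64893498e-01,  9.64277390e-01,
        -1.43460356e+02],
       [ 0.00000000e+00,  0.00000000e+00,  0.00000000e+00,
         1.00000000e+00]])}
```

View pics/a_scene.png

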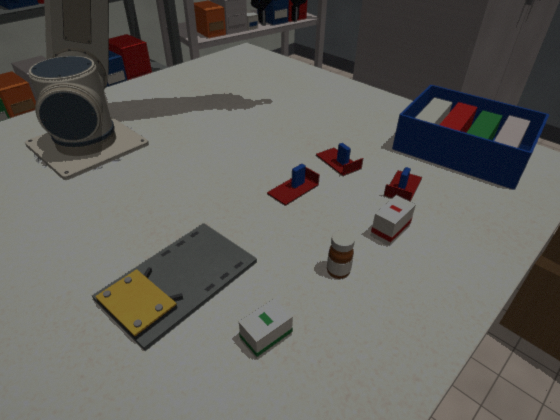

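View pics/a_top.png

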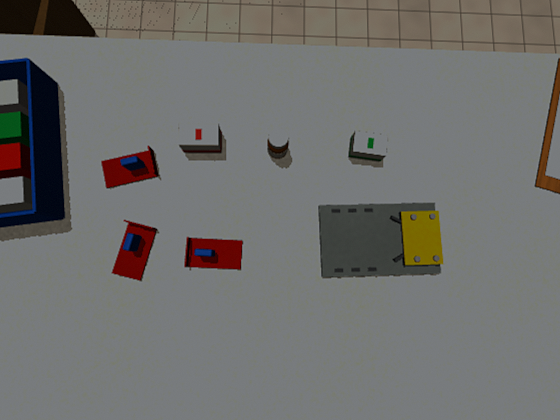

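View pics/a_wrist.png

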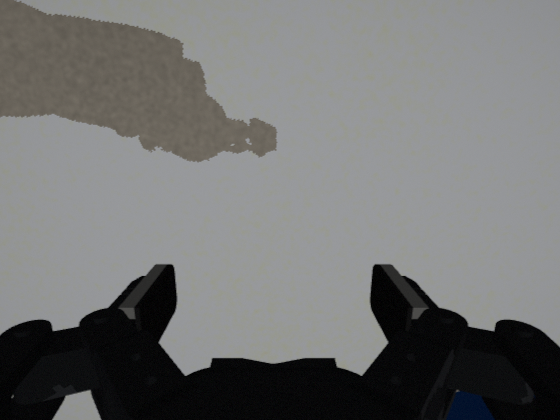

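```bash
cat > h.py <<'E'
import numpy as np,cv2
from scipy.spatial.transform import Rotation as R
def rot(o): return R.from_euler('xyz',o).as_matrix()
def campose(c,s=None):
    if 'mount' in c:
        T=np.eye(4);T[:3,:3]=rot(s['tool_rot']);T[:3,3]=s['eef_pos'];T=T@c['mount'];return T[:3,:3],T[:3,3]
    return rot(c['orientation']),np.array(c['origin'])
def proj(c,P,s=None):
    M,o=campose(c,s);q=(np.atleast_2d(P)-o)@M
    return np.c_[c['fx']*q[:,0]/q[:,2]+c['cx'],c['fy']*q[:,1]/q[:,2]+c['cy']]
def back(c,uv,z,s=None):
    M,o=campose(c,s);uv=np.atleast_2d(uv)
    d=np.c_[(uv[:,0]-c['cx'])/c['fx'],(uv[:,1]-c['cy'])/c['fy'],np.ones(len(uv))]@M.T
    return o+d*((z-o[2])/d[:,2])[:,None]
def crop(f,x0,y0,x1,y1,name,k):
    cv2.imwrite(name,cv2.resize(f[y0:y1,x0:x1],None,fx=k,fy=k,interpolation=cv2.INTER_CUBIC))
E
python3 - <<'E'
from h import *
import pickle
s,d=pickle.load(open("a.pkl","rb"))
c=d['top']
print(back(c,[(130,167),(135,250),(213,253),(378,240),(200,140),(278,145),(370,145)],5).round(0))
crop(c['frame'],90,120,260,290,"pics/t1.png",3.5)
crop(c['frame'],310,190,450,290,"pics/t2.png",5)
c=d['scene']
crop(c['frame'],80,220,270,345,"pics/s2.png",4)
crop(c['frame'],255,130,435,220,"pics/s1.png",4)
E
```

```text
[[ 698.  418.    5.]
 [ 523.  396.    5.]
 [ 518.  236.    5.]
 [ 550. -110.    5.]
 [ 761.  274.    5.]
 [ 754.  105.    5.]
 [ 759.  -98.    5.]]
```

View pics/t1.png

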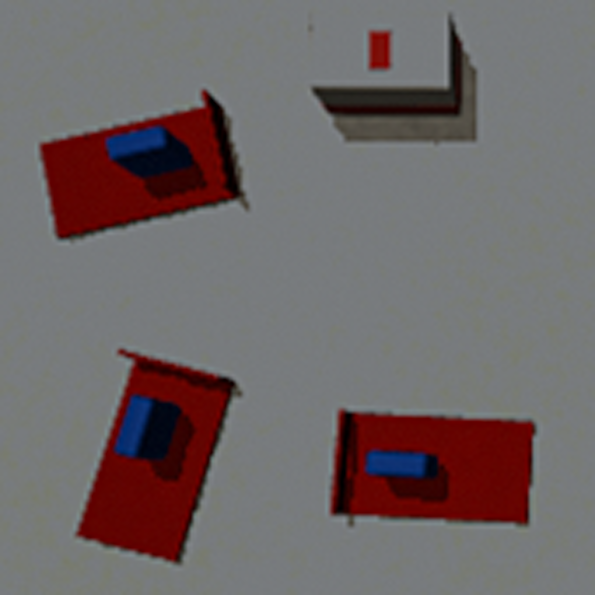

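View pics/t2.png

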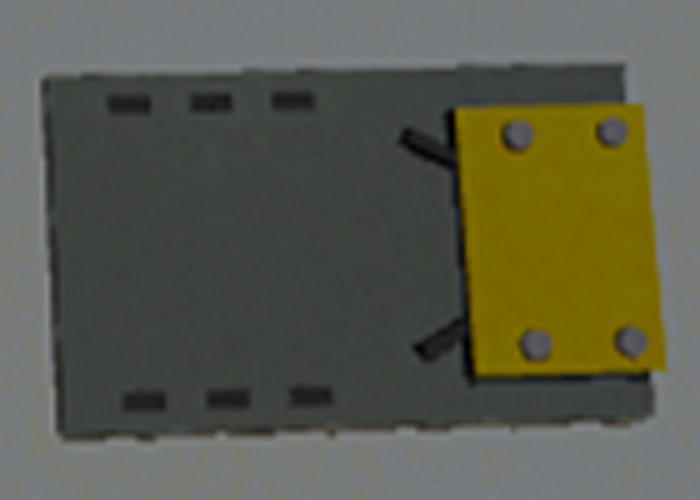

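View pics/s2.png

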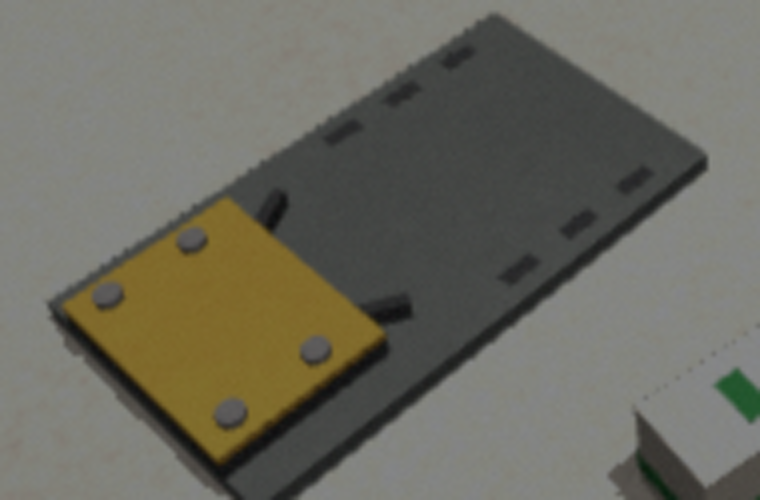

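View pics/s1.png

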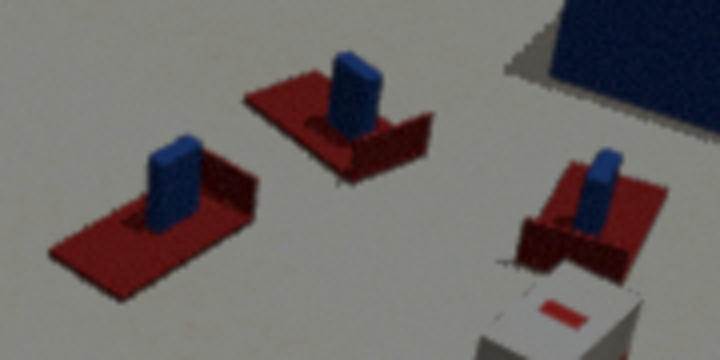

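```bash
cat > fit.py <<'E'
from h import *
import pickle
from scipy.optimize import least_squares
s,d=pickle.load(open("a.pkl","rb"))
def un(p,k,x0,y0): p=np.array(p,float);return (p+.5)/k-.5+[x0,y0]
def fit(obs,p0,free_z=False):
    def f(p):
        M=R.from_euler('z',p[3]).as_matrix() ;r=[]
        for c,uv,P in obs:
            r.append((proj(d[c],P@M.T+p[:3] )-uv).ravel())
        r=np.concatenate(r)
        if not free_z: r=np.r_[r,p[2]*100]
        return r
    q=least_squares(f,p0,loss='soft_l1');print(q.x.round(3));
    for c,uv,P in obs:
        M=R.from_euler('z',q.x[3]).as_matrix();print(c,(proj(d[c],P@M.T+q.x[:3])-uv).round(1).tolist())
    return q.x
A=np.array
Pt=('top',un([(43,77),(57,432),(625,66),(653,415),(452,107),(643,105),(665,368),(474,374)],5,310,190),A([(75,135,12),(-75,135,12),(75,-115,12),(-75,-115,12),(55.5,-35,26),(55.5,-115,26),(-55.5,-115,26),(-55.5,-35,26)],float))
Ps=('scene',un([(495,12),(707,157),(50,303),(228,197),(386,337),(218,462),(62,307)],4,80,220),A([(-75,135,12),(75,135,12),(-75,-115,12),(-55.5,-35,26),(55.5,-35,26),(55.5,-115,26),(-55.5,-115,26)],float))
St=('top',un([(534,422),(527,523),(341,411),(332,514),(367,451),(424,453),(424,477),(366,474)],3.5,90,120),A([(30,-55,6),(-30,-55,6),(30,55,32),(-30,55,32),(7,33,56),(7,-1,56),(-7,-1,56),(-7,33,56)],float))
Ss=('scene',un([(50,253),(122,299),(257,180),(150,153),(188,137),(202,146)],4,255,130),A([(-30,-55,6),(30,-55,6),(30,55,32),(-7,-1,56),(-7,33,56),(7,33,56)],float))
for o,p0 in(([Pt,Ps],[550,-90,0,0]),([St,Ss],[518,236,0,0])):
    fit(o,p0);
    for q in o: print('only');fit([q],p0)
E
python3 fit.py
```

```text
[ 5.55987e+02 -1.20500e+02 -0.00000e+00  3.80000e-02]
top [[0.2, -1.9], [0.3, -1.0], [-0.5, -1.9], [0.0, -0.9], [0.3, -1.3], [-0.5, -1.7], [-0.2, -1.0], [-0.2, -1.1]]
scene [[-0.3, -1.0], [-0.1, -1.6], [-1.8, -1.3], [-0.9, -0.9], [-0.8, -1.9], [-1.1, -1.5], [-0.9, -1.5]]
only
[ 5.53252e+02 -1.20531e+02 -0.00000e+00  3.70000e-02]
top [[0.3, -0.6], [0.3, 0.3], [-0.4, -0.6], [0.1, 0.4], [0.4, 0.0], [-0.4, -0.3], [-0.1, 0.4], [-0.1, 0.2]]
only
[ 5.59458e+02 -1.21136e+02 -0.00000e+00  3.80000e-02]
scene [[0.5, -0.1], [1.0, -0.5], [-1.1, 0.1], [-0.1, 0.4], [0.2, -0.5], [-0.1, 0.2], [-0.2, -0.0]]
[ 5.19635e+02  2.32701e+02 -0.00000e+00 -2.80000e-02]
top [[-0.2, -1.2], [0.2, -0.9], [-0.8, -1.1], [-0.6, -0.3], [-0.3, -1.1], [1.0, -0.9], [0.5, -0.5], [-0.6, -0.4]]
scene [[-2.0, -1.9], [-1.1, -1.4], [-0.8, -1.6], [-2.4, -0.6], [-1.5, -2.4], [-0.5, -2.2]]
only
[ 5.18015e+02  2.32366e+02 -0.00000e+00 -3.60000e-02]
top [[0.1, -0.2], [0.2, 0.1], [-0.5, -0.5], [-0.6, 0.3], [-0.2, -0.4], [1.2, -0.1], [0.6, 0.3], [-0.5, 0.3]]
only
[ 5.26072e+02  2.30089e+02 -0.00000e+00 -2.90000e-02]
scene [[-0.8, -0.2], [0.3, 0.4], [0.7, 0.1], [-1.1, 1.0], [-0.1, -0.9], [1.0, -0.6]]
```

```bash
cat > plan.py <<'E'
from h import *
from cell import observe
def plan(target,yaw,n=10,maxyaw=0.18,s=None,rows=None):
    """straight world line, yaw spread; prints rows (cm, tool axes)"""
    s=s or observe();p=s['eef_pos'];y=s['tool_rot'][2]
    dy=-(((yaw-y)+np.pi)%(2*np.pi)-np.pi) if rows is None else rows  # tool yaw total
    dw=(np.array(target)-p)/n
    per=np.clip(dy/n,-maxyaw,maxyaw)
    for i in range(n):
        M=rot([np.pi,0,y]);t=M.T@dw/10
        print('{"dx":%.2f,"dy":%.2f,"dz":%.2f,"yaw":%.3f},'%(*t,per))
        y-=per
    print('end yaw',y,'remaining',dy-per*n)
def st():
    s=observe();print('t',round(s['clock'],2),'pos',s['eef_pos'].round(2),'rot',s['tool_rot'].round(4),'F',s['wrist_force'].round(2),'T',s['ft_torque'].round(3),'w',round(s['width'],1));return s
E
python3 -c "
from plan import *
plan([519,248.5,200],4.68,rows=-1.70)"
```

```text
{"dx":-3.88,"dy":-1.25,"dz":0.31,"yaw":-0.170},
{"dx":-3.61,"dy":-1.89,"dz":0.31,"yaw":-0.170},
{"dx":-3.24,"dy":-2.47,"dz":0.31,"yaw":-0.170},
{"dx":-2.78,"dy":-2.99,"dz":0.31,"yaw":-0.170},
{"dx":-2.23,"dy":-3.41,"dz":0.31,"yaw":-0.170},
{"dx":-1.62,"dy":-3.74,"dz":0.31,"yaw":-0.170},
{"dx":-0.97,"dy":-3.96,"dz":0.31,"yaw":-0.170},
{"dx":-0.28,"dy":-4.07,"dz":0.31,"yaw":-0.170},
{"dx":0.41,"dy":-4.06,"dz":0.31,"yaw":-0.170},
{"dx":1.09,"dy":-3.93,"dz":0.31,"yaw":-0.170},
end yaw 4.457854976162249 remaining -2.220446049250313e-16
```

Call:
step_arm(
  deltas=[
    {"dx": -3.9,"dy": -1.25,"dz": 0.3,"yaw": -0.17},
    {"dx": -3.6,"dy": -1.9,"dz": 0.3,"yaw": -0.17},
    {"dx": -3.25,"dy": -2.5,"dz": 0.3,"yaw": -0.17},
    {"dx": -2.8,"dy": -3.0,"dz": 0.3,"yaw": -0.17},
    {"dx": -2.25,"dy": -3.4,"dz": 0.3,"yaw": -0.17},
    {"dx": -1.6,"dy": -3.75,"dz": 0.3,"yaw": -0.17},
    {"dx": -0.95,"dy": -3.95,"dz": 0.3,"yaw": -0.17},
    {"dx": -0.3,"dy": -4.05,"dz": 0.3,"yaw": -0.17},
    {"dx": 0.4,"dy": -4.05,"dz": 0.3,"yaw": -0.17},
    {"dx": 1.1,"dy": -3.95,"dz": 0.3,"yaw": -0.17},
  ],
)

```text
validation failed for argument at $.de...
```

```bash
python3 -c "
from plan import *
st();plan([519,248.5,150],4.68,n=8)"
```

```text
t 0.15 pos [205.83 509.8  230.76] rot [-3.1405e+00 -2.0000e-04  2.7579e+00] F [0.46 0.8  0.07] T [ 0.014 -0.034 -0.001] w 85.6
{"dx":-4.85,"dy":-1.56,"dz":1.01,"yaw":-0.180},
{"dx":-4.49,"dy":-2.41,"dz":1.01,"yaw":-0.180},
{"dx":-3.99,"dy":-3.17,"dz":1.01,"yaw":-0.180},
{"dx":-3.36,"dy":-3.84,"dz":1.01,"yaw":-0.180},
{"dx":-2.62,"dy":-4.37,"dz":1.01,"yaw":-0.180},
{"dx":-1.79,"dy":-4.77,"dz":1.01,"yaw":-0.180},
{"dx":-0.91,"dy":-5.02,"dz":1.01,"yaw":-0.180},
{"dx":0.00,"dy":-5.10,"dz":1.01,"yaw":-0.180},
end yaw 4.19785497616225 remaining -0.48214502383775004
```

Perhaps every key is required, including fingers.

Call:
step_arm(
  deltas=[
    {"dx": -3.9,"dy": -1.25,"dz": 0.3,"yaw": -0.17,"fingers": 1},
    {"dx": -3.6,"dy": -1.9,"dz": 0.3,"yaw": -0.17,"fingers": 1},
    {"dx": -3.25,"dy": -2.5,"dz": 0.3,"yaw": -0.17,"fingers": 1},
    {"dx": -2.8,"dy": -3.0,"dz": 0.3,"yaw": -0.17,"fingers": 1},
    {"dx": -2.25,"dy": -3.4,"dz": 0.3,"yaw": -0.17,"fingers": 1},
    {"dx": -1.6,"dy": -3.75,"dz": 0.3,"yaw": -0.17,"fingers": 1},
    {"dx": -0.95,"dy": -3.95,"dz": 0.3,"yaw": -0.17,"fingers": 1},
    {"dx": -0.3,"dy": -4.05,"dz": 0.3,"yaw": -0.17,"fingers": 1},
    {"dx": 0.4,"dy": -4.05,"dz": 0.3,"yaw": -0.17,"fingers": 1},
    {"dx": 1.1,"dy": -3.95,"dz": 0.3,"yaw": -0.17,"fingers": 1},
  ],
)

```text
clock: 1.4
eef_pos: [520.1, 247.4, 201.0]
tool_rot: [3.141, -0.0, -1.82]
wrist_force: [0.3, -0.3, 0.8]
width: 85.6
```

```bash
python3 -c "
from plan import *
st();plan([519,248.5,150],4.68,n=8)"
```

```text
t 1.4 pos [520.13 247.39 200.97] rot [ 3.1412e+00 -2.0000e-04 -1.8198e+00] F [ 0.28 -0.31  0.83] T [ 0.005 -0.044  0.025] w 85.6
{"dx":-0.01,"dy":0.02,"dz":0.64,"yaw":-0.027},
{"dx":-0.01,"dy":0.02,"dz":0.64,"yaw":-0.027},
{"dx":-0.01,"dy":0.02,"dz":0.64,"yaw":-0.027},
{"dx":-0.01,"dy":0.02,"dz":0.64,"yaw":-0.027},
{"dx":-0.01,"dy":0.02,"dz":0.64,"yaw":-0.027},
{"dx":-0.01,"dy":0.02,"dz":0.64,"yaw":-0.027},
{"dx":-0.01,"dy":0.02,"dz":0.64,"yaw":-0.027},
{"dx":-0.01,"dy":0.01,"dz":0.64,"yaw":-0.027},
end yaw -1.6031853071795863 remaining 0.0
```

Call:
step_arm(
  deltas=[
    {"dx": 0,"dy": 0,"dz": 0.7,"yaw": -0.031,"fingers": 1},
    {"dx": 0,"dy": 0,"dz": 0.7,"yaw": -0.031,"fingers": 1},
    {"dx": 0,"dy": 0,"dz": 0.7,"yaw": -0.031,"fingers": 1},
    {"dx": 0,"dy": 0,"dz": 0.7,"yaw": -0.031,"fingers": 1},
    {"dx": 0,"dy": 0,"dz": 0.7,"yaw": -0.031,"fingers": 1},
    {"dx": 0,"dy": 0,"dz": 0.7,"yaw": -0.031,"fingers": 1},
    {"dx": 0,"dy": 0,"dz": 0.7,"yaw": -0.031,"fingers": 1},
    {"dx": 0,"dy": 0,"dz": 0,"yaw": 0,"fingers": 1},
    {"dx": 0,"dy": 0,"dz": 0,"yaw": 0,"fingers": 1},
    {"dx": 0,"dy": 0,"dz": 0,"yaw": 0,"fingers": 1},
  ],
)

```text
clock: 2.65
eef_pos: [519.5, 248.4, 152.5]
tool_rot: [-3.141, 0.0, -1.609]
wrist_force: [0.0, -0.4, 0.0]
width: 85.5
```

```bash
python3 - <<'E'
from plan import *
from cell import camera
import pickle
s=st();c=camera('wrist');pickle.dump((s,c),open('w1.pkl','wb'));cv2.imwrite('pics/w1.png',c['frame'])
E
```

```text
t 2.65 pos [519.45 248.42 152.55] rot [-3.1412e+00  2.0000e-04 -1.6086e+00] F [ 0.02 -0.42  0.  ] T [ 0.005 -0.026  0.057] w 85.5
```

View pics/w1.png

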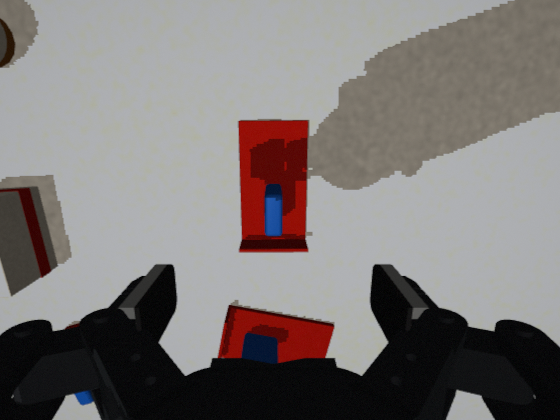

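```bash
python3 - <<'E'
from h import *
import pickle
s,c=pickle.load(open('w1.pkl','rb'));crop(c['frame'],210,105,330,265,'pics/w1c.png',4)
import fit as F
E
```

```text
[ 5.55987e+02 -1.20500e+02 -0.00000e+00  3.80000e-02]
top [[0.2, -1.9], [0.3, -1.0], [-0.5, -1.9], [0.0, -0.9], [0.3, -1.3], [-0.5, -1.7], [-0.2, -1.0], [-0.2, -1.1]]
scene [[-0.3, -1.0], [-0.1, -1.6], [-1.8, -1.3], [-0.9, -0.9], [-0.8, -1.9], [-1.1, -1.5], [-0.9, -1.5]]
only
[ 5.53252e+02 -1.20531e+02 -0.00000e+00  3.70000e-02]
top [[0.3, -0.6], [0.3, 0.3], [-0.4, -0.6], [0.1, 0.4], [0.4, 0.0], [-0.4, -0.3], [-0.1, 0.4], [-0.1, 0.2]]
only
[ 5.59458e+02 -1.21136e+02 -0.00000e+00  3.80000e-02]
scene [[0.5, -0.1], [1.0, -0.5], [-1.1, 0.1], [-0.1, 0.4], [0.2, -0.5], [-0.1, 0.2], [-0.2, -0.0]]
[ 5.19635e+02  2.32701e+02 -0.00000e+00 -2.80000e-02]
top [[-0.2, -1.2], [0.2, -0.9], [-0.8, -1.1], [-0.6, -0.3], [-0.3, -1.1], [1.0, -0.9], [0.5, -0.5], [-0.6, -0.4]]
scene [[-2.0, -1.9], [-1.1, -1.4], [-0.8, -1.6], [-2.4, -0.6], [-1.5, -2.4], [-0.5, -2.2]]
only
[ 5.18015e+02  2.32366e+02 -0.00000e+00 -3.60000e-02]
top [[0.1, -0.2], [0.2, 0.1], [-0.5, -0.5], [-0.6, 0.3], [-0.2, -0.4], [1.2, -0.1], [0.6, 0.3], [-0.5, 0.3]]
only
[ 5.26072e+02  2.30089e+02 -0.00000e+00 -2.90000e-02]
scene [[-0.8, -0.2], [0.3, 0.4], [0.7, 0.1], [-1.1, 1.0], [-0.1, -0.9], [1.0, -0.6]]
```

View pics/w1c.png

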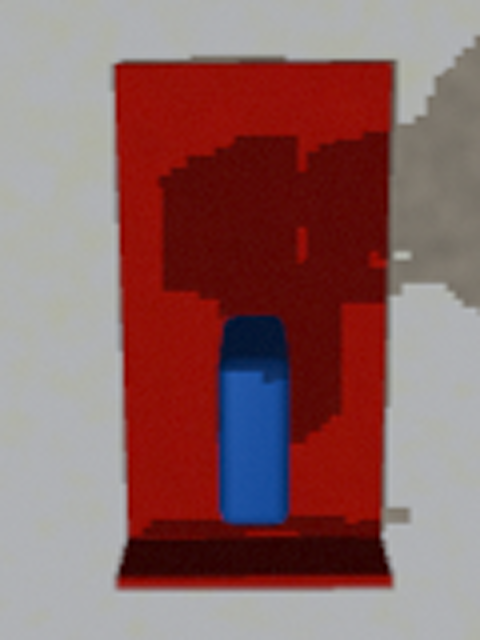

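```bash
cat > fw.py <<'E'
from fit import *
E
sed -i '/^for o,p0/,$d' fit.py
python3 - <<'E'
from fit import *
sw,c=pickle.load(open('w1.pkl','rb'))
import fit,h
d['wrist']=c
op=fit.proj
fit.proj=lambda c,P: op(c,P,sw if 'mount' in c else None)
O=('wrist',un([(116,63),(393,62),(117,587),(393,586),(221,370),(288,369),(289,523),(222,523)],4,210,105),A([(30,-55,6),(-30,-55,6),(30,55,32),(-30,55,32),(7,-1,56),(-7,-1,56),(-7,33,56),(7,33,56)],float))
x=fit.fit([O],[519,232,0,-.03])
M=R.from_euler('z',x[3]).as_matrix();print(M@[0,16,0]+x[:3])
E
```

```text
[ 5.18885e+02  2.33606e+02 -0.00000e+00 -3.70000e-02]
wrist [[-0.5, -0.2], [0.4, -0.1], [-0.0, 0.4], [0.2, 0.5], [-0.9, -3.1], [1.0, -2.9], [0.5, 1.5], [-0.7, 1.5]]
[ 5.19476258e+02  2.49595173e+02 -7.44429700e-05]
```

Call:
step_arm(
  deltas=[
    {"dx": -0.1,"dy": 0,"dz": 1.9,"yaw": 0,"fingers": 1},
    {"dx": 0,"dy": 0,"dz": 1.9,"yaw": 0,"fingers": 1},
    {"dx": 0,"dy": 0,"dz": 1.9,"yaw": 0,"fingers": 1},
    {"dx": 0,"dy": 0,"dz": 1.9,"yaw": 0,"fingers": 1},
    {"dx": 0,"dy": 0,"dz": 1.9,"yaw": 0,"fingers": 1},
    {"dx": 0,"dy": 0,"dz": 1.9,"yaw": 0,"fingers": 1},
    {"dx": 0,"dy": 0,"dz": 1.3,"yaw": 0,"fingers": 1},
    {"dx": 0,"dy": 0,"dz": 0.6,"yaw": 0,"fingers": 0.5},
    {"dx": 0,"dy": 0,"dz": 0,"yaw": 0,"fingers": 0},
    {"dx": 0,"dy": 0,"dz": 0,"yaw": 0,"fingers": -0.3},
  ],
  grip_force=40,
)

```text
clock: 3.95
eef_pos: [519.7, 249.5, 19.9]
tool_rot: [-3.141, 0.0, -1.608]
wrist_force: [0.3, 0.3, 0.2]
width: 32.0
```

Call:
step_arm(
  deltas=[
    {"dx": 0,"dy": 0,"dz": 0,"yaw": 0,"fingers": -0.5},
    {"dx": 0,"dy": 0,"dz": 0,"yaw": 0,"fingers": -1},
    {"dx": 0,"dy": 0,"dz": 0,"yaw": 0,"fingers": -1},
    {"dx": 0,"dy": 0,"dz": 0,"yaw": 0,"fingers": -1},
    {"dx": 0,"dy": 0,"dz": 0,"yaw": 0,"fingers": -1},
    {"dx": 0,"dy": 0,"dz": 0,"yaw": 0,"fingers": -1},
    {"dx": 0,"dy": 0,"dz": 0,"yaw": 0,"fingers": -1},
    {"dx": 0,"dy": 0,"dz": 0,"yaw": 0,"fingers": -1},
    {"dx": 0,"dy": 0,"dz": 0,"yaw": 0,"fingers": -1},
    {"dx": 0,"dy": 0,"dz": 0,"yaw": 0,"fingers": -1},
  ],
  grip_force=40,
)

```text
clock: 5.2
eef_pos: [519.7, 249.5, 19.8]
tool_rot: [-3.14, 0.0, -1.608]
wrist_force: [-0.6, -1.1, 6.1]
width: 13.5
```

```bash
python3 -c "
from plan import *
st()"
```

```text
t 5.2 pos [519.74 249.52  19.84] rot [-3.1405e+00  4.0000e-04 -1.6084e+00] F [-0.59 -1.14  6.06] T [-0.04   0.06  -0.009] w 13.5
```

Call:
step_arm(
  deltas=[
    {"dx": 0,"dy": 0,"dz": 0,"yaw": 0,"fingers": -1},
    {"dx": 0,"dy": 0,"dz": -0.5,"yaw": 0,"fingers": -1},
    {"dx": 0,"dy": 0,"dz": -1,"yaw": 0,"fingers": -1},
    {"dx": 0,"dy": 0,"dz": -1,"yaw": 0,"fingers": -1},
    {"dx": 0,"dy": 0,"dz": -1,"yaw": 0,"fingers": -1},
    {"dx": 0,"dy": 0,"dz": -1,"yaw": 0,"fingers": -1},
    {"dx": 0,"dy": 0,"dz": -0.5,"yaw": 0,"fingers": -1},
    {"dx": 0,"dy": 0,"dz": 0,"yaw": 0,"fingers": -1},
    {"dx": 0,"dy": 0,"dz": 0,"yaw": 0,"fingers": -1},
    {"dx": 0,"dy": 0,"dz": 0,"yaw": 0,"fingers": -1},
  ],
  grip_force=70,
)

```text
clock: 6.45
eef_pos: [519.1, 249.3, 68.9]
tool_rot: [3.141, -0.0, -1.608]
wrist_force: [0.0, -0.2, -1.7]
width: 13.2
```

```bash
python3 -c "
from plan import *
from cell import camera
import pickle
s=st();plan([551.2,-38.3,70],-1.534)
s=st();c=camera('wrist');pickle.dump((s,c),open('w2.pkl','wb'));cv2.imwrite('pics/w2.png',c['frame'])
"
```

```text
t 6.45 pos [519.1  249.32  68.89] rot [ 3.1409e+00 -3.0000e-04 -1.6084e+00] F [ 0.05 -0.19 -1.73] T [ 0.017 -0.001  0.033] w 13.2
{"dx":2.86,"dy":-0.43,"dz":-0.01,"yaw":-0.007},
{"dx":2.87,"dy":-0.41,"dz":-0.01,"yaw":-0.007},
{"dx":2.87,"dy":-0.39,"dz":-0.01,"yaw":-0.007},
{"dx":2.87,"dy":-0.36,"dz":-0.01,"yaw":-0.007},
{"dx":2.87,"dy":-0.34,"dz":-0.01,"yaw":-0.007},
{"dx":2.88,"dy":-0.32,"dz":-0.01,"yaw":-0.007},
{"dx":2.88,"dy":-0.30,"dz":-0.01,"yaw":-0.007},
{"dx":2.88,"dy":-0.28,"dz":-0.01,"yaw":-0.007},
{"dx":2.88,"dy":-0.26,"dz":-0.01,"yaw":-0.007},
{"dx":2.88,"dy":-0.24,"dz":-0.01,"yaw":-0.007},
end yaw -1.533999999999999 remaining 0.0
t 6.45 pos [519.1  249.32  68.89] rot [ 3.1409e+00 -3.0000e-04 -1.6084e+00] F [ 0.05 -0.19 -1.73] T [ 0.017 -0.001  0.033] w 13.2
```

View pics/w2.png

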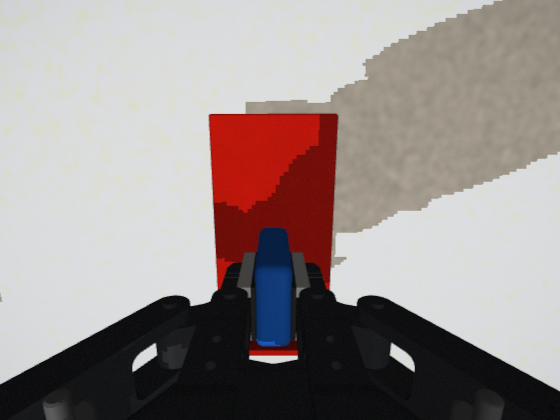

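Call:
step_arm(
  deltas=[
    {"dx": 2.2,"dy": -0.35,"dz": 0,"yaw": -0.007,"fingers": -1},
    {"dx": 2.9,"dy": -0.4,"dz": 0,"yaw": -0.007,"fingers": -1},
    {"dx": 2.9,"dy": -0.4,"dz": 0,"yaw": -0.007,"fingers": -1},
    {"dx": 2.9,"dy": -0.36,"dz": 0,"yaw": -0.008,"fingers": -1},
    {"dx": 2.9,"dy": -0.35,"dz": 0,"yaw": -0.008,"fingers": -1},
    {"dx": 2.9,"dy": -0.32,"dz": 0,"yaw": -0.008,"fingers": -1},
    {"dx": 2.9,"dy": -0.3,"dz": 0,"yaw": -0.008,"fingers": -1},
    {"dx": 2.9,"dy": -0.3,"dz": 0,"yaw": -0.007,"fingers": -1},
    {"dx": 2.9,"dy": -0.28,"dz": 0,"yaw": -0.007,"fingers": -1},
    {"dx": 2.9,"dy": -0.28,"dz": 0,"yaw": -0.007,"fingers": -1},
  ],
)

```text
clock: 7.75
eef_pos: [551.7, -34.7, 69.1]
tool_rot: [3.141, 0.0, -1.534]
wrist_force: [0.3, 0.2, -2.8]
width: 13.0
```

```bash
python3 -c "
from plan import *
from cell import camera
import pickle
s=st();c=camera('wrist');pickle.dump((s,c),open('w3.pkl','wb'));cv2.imwrite('pics/w3.png',c['frame']);crop(c['frame'],140,0,420,210,'pics/w3c.png',2.8)
c=camera('top');cv2.imwrite('pics/t3.png',c['frame']);crop(c['frame'],230,180,450,300,'pics/t3c.png',3.6);st()
"
```

```text
t 7.75 pos [551.71 -34.74  69.13] rot [ 3.1414  0.     -1.5342] F [ 0.32  0.18 -2.76] T [ 0.012 -0.051  0.074] w 13.0
t 7.85 pos [552.17 -36.17  69.08] rot [-3.1414e+00 -7.0000e-04 -1.5369e+00] F [ 0.24  0.31 -2.95] T [ 0.049 -0.027 -0.002] w 13.4
```

View pics/w3.png

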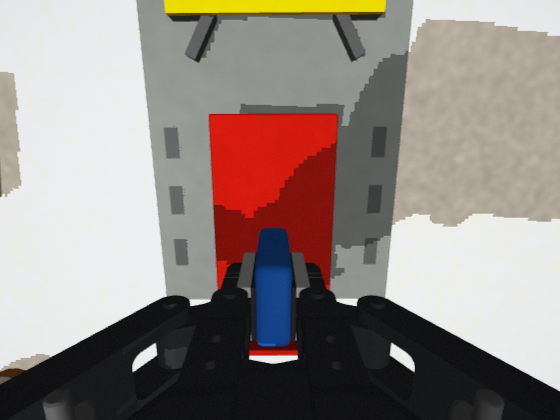

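View pics/w3c.png

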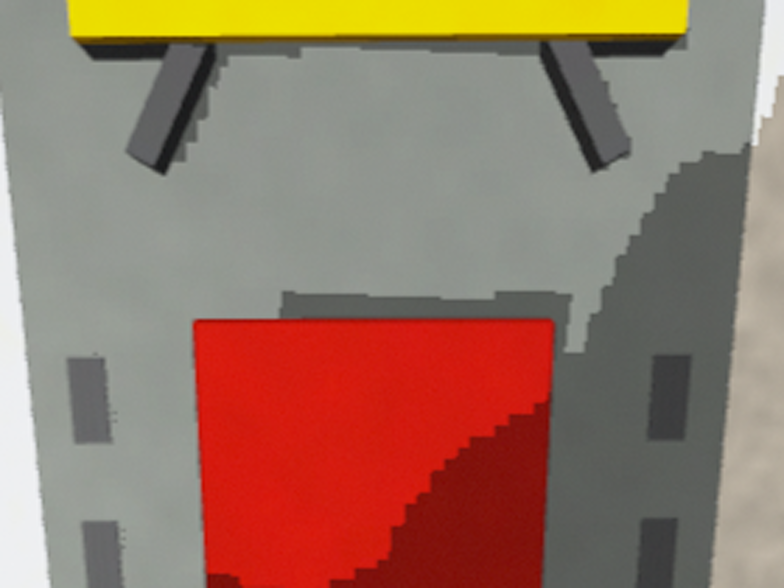

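```bash
cat > fw3.py <<'E'
from fit import *
import fit
sw,c=pickle.load(open('w3.pkl','rb'))
d['wrist']=c
op=fit.proj
fit.proj=lambda c,P: op(c,P,sw if 'mount' in c else None)
k=2.8
O=('wrist',un([(70,38),(688,34),(126,152),(631,152)],k,140,0),A([(55.5,-35,26),(-55.5,-35,26),],float))
O=('wrist',O[1][:2],O[2])
p=fit.fit([O],[554,-119,0,.037])
# side edges of panel as lines: points on left edge / right edge
M=R.from_euler('z',p[3]).as_matrix()
for uv in [(0,90),(47,560)]:
    w=back(c,un([uv],k,140,0),12,sw)[0];print('left',(w-p[:3])@M)
for uv in [(768,60),(715,560)]:
    w=back(c,un([uv],k,140,0),12,sw)[0];print('right',(w-p[:3])@M)
for uv in [(163,174),(597,172),(126,152),(631,152)]:
    w=back(c,un([uv],k,140,0),22 if uv[0] in(126,631) else 12,sw)[0];print('strip',(w-p[:3])@M)
for uv in [(215,45),(541,42)]:
    w=back(c,un([uv],k,140,0),22,sw)[0];print('strip mouth top',(w-p[:3])@M)
zf=sw['eef_pos'][2]-19.8+6
f=back(c,un([(194,320),(553,320),(206,586),(543,586)],k,140,0),zf,sw);print('foot',f.round(2), 'in panel',((f-p[:3])@M).round(2))
E
python3 fw3.py
```

```text
[ 5.53735e+02 -1.20629e+02  0.00000e+00  4.10000e-02]
wrist [[1.0, -0.1], [-1.0, -0.1]]
left [ 74.82902192 -30.07439568  11.99991679]
left [75.06259592 65.09273176 11.99991679]
right [-76.36090191 -34.4946119   11.99991679]
right [-75.35453321  65.89017377  11.99991679]
strip [ 43.61572261 -14.63709898  11.99991679]
strip [-44.04413874 -14.51212496  11.99991679]
strip [ 48.30384368 -16.80507318  21.99991679]
strip [-48.0715762  -16.25794736  21.99991679]
strip mouth top [ 30.37955452 -34.84961828  21.99991679]
strip mouth top [-30.10014373 -34.99534567  21.99991679]
foot [[ 583.89 -104.39   55.33]
 [ 524.76 -106.47   55.33]
 [ 582.51  -59.15   55.33]
 [ 522.6   -61.28   55.33]] in panel [[ 30.79  15.    55.33]
 [-28.37  15.32  55.33]
 [ 31.26  60.25  55.33]
 [-28.7   60.57  55.33]]
```

Call:
step_arm(
  deltas=[
    {"dx": 0,"dy": 0.09,"dz": 0.5,"yaw": 0,"fingers": -1},
    {"dx": 0,"dy": 0.09,"dz": 0.6,"yaw": 0,"fingers": -1},
    {"dx": 0,"dy": 0,"dz": 0.6,"yaw": 0,"fingers": -1},
    {"dx": 0,"dy": 0,"dz": 0.6,"yaw": 0,"fingers": -1},
    {"dx": 0,"dy": 0,"dz": 0.5,"yaw": 0,"fingers": -1},
    {"dx": 0,"dy": 0,"dz": 0.3,"yaw": 0,"fingers": -1},
    {"dx": 0,"dy": 0,"dz": 0.2,"yaw": 0,"fingers": -1},
    {"dx": 0,"dy": 0,"dz": 0,"yaw": 0,"fingers": -1},
    {"dx": 0,"dy": 0,"dz": 0,"yaw": 0,"fingers": -1},
    {"dx": 0,"dy": 0,"dz": 0,"yaw": 0,"fingers": -1},
  ],
)

```text
clock: 9.1
eef_pos: [550.0, -33.9, 36.4]
tool_rot: [-3.141, -0.0, -1.534]
wrist_force: [-0.0, 0.2, -3.0]
width: 13.3
```

```bash
python3 -c "
from plan import *
from cell import camera
import pickle
s=st();c=camera('wrist');pickle.dump((s,c),open('w4.pkl','wb'));cv2.imwrite('pics/w4.png',c['frame']);crop(c['frame'],130,0,430,210,'pics/w4c.png',2.6);st()
"
```

```text
t 9.1 pos [550.02 -33.89  36.43] rot [-3.1413e+00 -1.0000e-04 -1.5344e+00] F [-0.04  0.18 -2.96] T [-0.008  0.011  0.008] w 13.3
t 9.15 pos [549.97 -33.86  36.41] rot [-3.1414e+00 -1.0000e-04 -1.5344e+00] F [-0.34 -0.34 -2.54] T [ 0.001  0.037 -0.026] w 13.4
```

View pics/w4c.png

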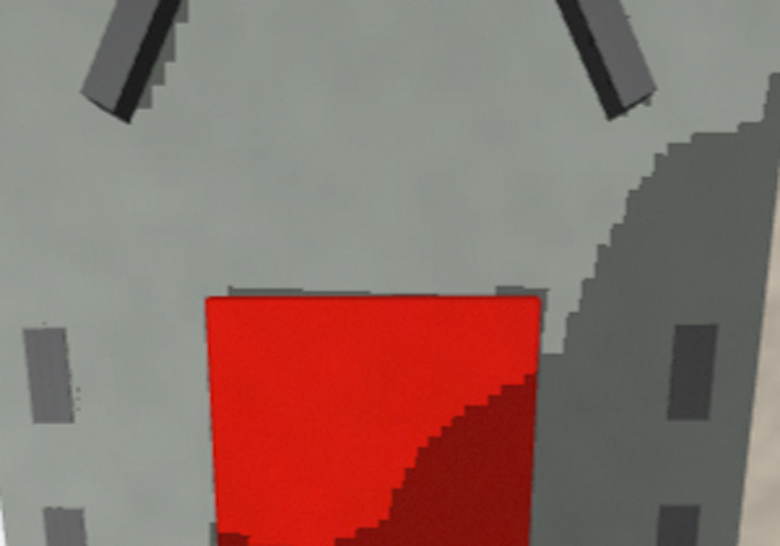

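Call:
step_arm(
  deltas=[
    {"dx": 0,"dy": -0.01,"dz": 0.1,"yaw": -0.005,"fingers": -1},
    {"dx": 0,"dy": 0,"dz": 0.1,"yaw": 0,"fingers": -1},
    {"dx": 0,"dy": 0,"dz": 0.08,"yaw": 0,"fingers": -1},
    {"dx": 0,"dy": 0,"dz": 0.05,"yaw": 0,"fingers": -1},
    {"dx": 0,"dy": 0,"dz": 0.03,"yaw": 0,"fingers": -1},
    {"dx": 0,"dy": 0,"dz": 0.02,"yaw": 0,"fingers": -1},
    {"dx": 0,"dy": 0,"dz": 0.02,"yaw": 0,"fingers": -1},
    {"dx": 0,"dy": 0,"dz": 0,"yaw": 0,"fingers": -1},
    {"dx": 0,"dy": 0,"dz": 0,"yaw": 0,"fingers": -1},
    {"dx": 0,"dy": 0,"dz": 0,"yaw": 0,"fingers": -1},
  ],
)

```text
clock: 10.4
eef_pos: [550.1, -33.8, 32.3]
tool_rot: [-3.142, -0.0, -1.529]
wrist_force: [0.7, -1.0, -2.4]
width: 13.2
```

```bash
python3 -c "
from plan import *
st()
"
```

```text
t 10.4 pos [550.05 -33.82  32.29] rot [-3.1416 -0.     -1.5293] F [ 0.71 -0.96 -2.39] T [ 0.001  0.049 -0.029] w 13.2
```

Call:
step_arm(
  deltas=[
    {"dx": 0,"dy": 0,"dz": 0.02,"yaw": 0,"fingers": -1},
    {"dx": 0,"dy": 0,"dz": 0.02,"yaw": 0,"fingers": -1},
    {"dx": 0,"dy": 0,"dz": 0.02,"yaw": 0,"fingers": -1},
    {"dx": 0,"dy": 0,"dz": 0,"yaw": 0,"fingers": -1},
    {"dx": 0,"dy": 0,"dz": 0,"yaw": 0,"fingers": -1},
    {"dx": 0,"dy": 0,"dz": 0,"yaw": 0,"fingers": -1},
    {"dx": 0,"dy": 0,"dz": 0,"yaw": 0,"fingers": -1},
    {"dx": 0,"dy": 0,"dz": 0,"yaw": 0,"fingers": -1},
    {"dx": 0,"dy": 0,"dz": 0,"yaw": 0,"fingers": -1},
    {"dx": 0,"dy": 0,"dz": 0,"yaw": 0,"fingers": -1},
  ],
)

```text
clock: 11.65
eef_pos: [550.0, -33.8, 31.9]
tool_rot: [-3.141, -0.0, -1.529]
wrist_force: [-2.7, 0.2, 4.5]
width: 12.9
```

```bash
python3 -c "
from plan import *
st()
"
```

```text
t 11.65 pos [550.04 -33.84  31.87] rot [-3.1415e+00 -1.0000e-04 -1.5294e+00] F [-2.66  0.2   4.48] T [ 0.08   0.455 -0.003] w 12.9
```

Call:
step_arm(
  deltas=[
    {"dx": 0,"dy": 0,"dz": -0.02,"yaw": 0,"fingers": -1},
    {"dx": 0.2,"dy": 0,"dz": 0,"yaw": 0,"fingers": -1},
    {"dx": 0.5,"dy": 0,"dz": 0,"yaw": 0,"fingers": -1},
    {"dx": 0.5,"dy": 0,"dz": 0,"yaw": 0,"fingers": -1},
    {"dx": 0.5,"dy": 0,"dz": 0,"yaw": 0,"fingers": -1},
    {"dx": 0.5,"dy": 0,"dz": 0,"yaw": 0,"fingers": -1},
    {"dx": 0.5,"dy": 0,"dz": 0,"yaw": 0,"fingers": -1},
    {"dx": 0.3,"dy": 0,"dz": 0,"yaw": 0,"fingers": -1},
    {"dx": 0,"dy": 0,"dz": 0,"yaw": 0,"fingers": -1},
    {"dx": 0,"dy": 0,"dz": 0,"yaw": 0,"fingers": -1},
  ],
)

```text
clock: 12.9
eef_pos: [551.3, -64.3, 31.9]
tool_rot: [3.142, -0.001, -1.53]
wrist_force: [0.3, -2.8, 1.2]
width: 13.1
```

```bash
python3 -c "
from plan import *
from cell import camera
import pickle
s=st();c=camera('wrist');pickle.dump((s,c),open('w5.pkl','wb'));cv2.imwrite('pics/w5.png',c['frame']);crop(c['frame'],130,0,430,210,'pics/w5c.png',2.6);st()
"
```

```text
t 12.9 pos [551.31 -64.33  31.91] rot [ 3.1416e+00 -1.1000e-03 -1.5298e+00] F [ 0.26 -2.81  1.24] T [-0.377  0.008  0.004] w 13.1
t 12.95 pos [551.3  -64.22  31.88] rot [ 3.1415e+00 -9.0000e-04 -1.5297e+00] F [-0.85 -0.87  0.67] T [-0.316  0.016 -0.016] w 13.0
```

View pics/w5c.png

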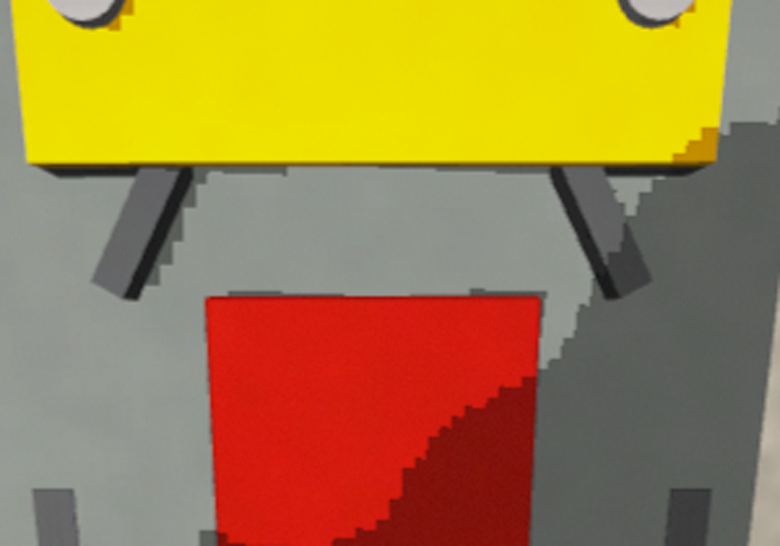

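Call:
step_arm(
  deltas=[
    {"dx": 0.1,"dy": -0.02,"dz": 0,"yaw": 0,"fingers": -1},
    {"dx": 0.3,"dy": -0.01,"dz": 0,"yaw": 0,"fingers": -1},
    {"dx": 0.3,"dy": 0,"dz": 0,"yaw": 0,"fingers": -1},
    {"dx": 0.3,"dy": 0,"dz": 0,"yaw": 0,"fingers": -1},
    {"dx": 0.3,"dy": 0,"dz": 0,"yaw": 0,"fingers": -1},
    {"dx": 0.3,"dy": 0,"dz": 0,"yaw": 0,"fingers": -1},
    {"dx": 0.3,"dy": 0,"dz": 0,"yaw": 0,"fingers": -1},
    {"dx": 0.3,"dy": 0,"dz": 0,"yaw": 0,"fingers": -1},
    {"dx": 0.3,"dy": 0,"dz": 0,"yaw": 0,"fingers": -1},
    {"dx": 0,"dy": 0,"dz": 0,"yaw": 0,"fingers": -1},
  ],
)

```text
clock: 14.2
eef_pos: [552.6, -89.3, 31.9]
tool_rot: [3.142, -0.001, -1.53]
wrist_force: [-0.4, -1.0, 1.5]
width: 13.1
```

```bash
python3 -c "
from plan import *
from cell import camera
import pickle
s=st();c=camera('wrist');pickle.dump((s,c),open('w6.pkl','wb'));cv2.imwrite('pics/w6.png',c['frame']);crop(c['frame'],130,60,430,270,'pics/w6c.png',2.6);st()
"
```

```text
t 14.2 pos [552.64 -89.33  31.86] rot [ 3.1415e+00 -7.0000e-04 -1.5298e+00] F [-0.41 -1.04  1.45] T [0.017 0.036 0.025] w 13.1
t 14.25 pos [552.63 -89.31  31.87] rot [ 3.1415e+00 -9.0000e-04 -1.5298e+00] F [-1.08 -1.3   1.76] T [-0.113  0.04   0.05 ] w 13.2
```

View pics/w6c.png

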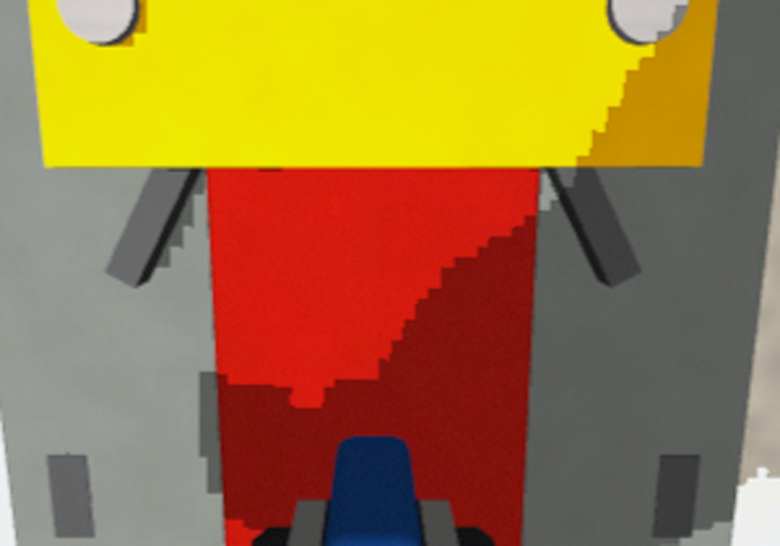

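Call:
step_arm(
  deltas=[
    {"dx": 0.1,"dy": 0,"dz": -0.03,"yaw": 0,"fingers": -1},
    {"dx": 0.2,"dy": 0,"dz": -0.03,"yaw": 0,"fingers": -1},
    {"dx": 0.2,"dy": 0,"dz": -0.02,"yaw": 0,"fingers": -1},
    {"dx": 0.2,"dy": 0,"dz": 0,"yaw": 0,"fingers": -1},
    {"dx": 0.2,"dy": 0,"dz": 0,"yaw": 0,"fingers": -1},
    {"dx": 0.2,"dy": 0,"dz": 0,"yaw": 0,"fingers": -1},
    {"dx": 0,"dy": 0,"dz": 0,"yaw": 0,"fingers": -1},
    {"dx": 0,"dy": 0,"dz": 0,"yaw": 0,"fingers": -1},
    {"dx": 0,"dy": 0,"dz": 0,"yaw": 0,"fingers": -1},
    {"dx": 0,"dy": 0,"dz": 0,"yaw": 0,"fingers": -1},
  ],
)

```text
clock: 15.5
eef_pos: [553.1, -99.7, 32.7]
tool_rot: [3.142, -0.0, -1.529]
wrist_force: [-1.2, -0.1, -1.8]
width: 13.1
```

```bash
cat > av.py <<'E'
from plan import *
from cell import camera
import sys
n=int(sys.argv[1]);L=[]
for i in range(n):
    s=observe();L.append(np.r_[s['eef_pos'],s['wrist_force'],s['ft_torque'],s['effort'][0]])
    if i<n-1: camera('wrist')
L=np.array(L);print('t',round(s['clock'],2),'pos',L[:,:3].mean(0).round(2),'yaw',round(s['tool_rot'][2],4),'F',L[:,3:6].mean(0).round(2),'T',L[:,6:9].mean(0).round(3),'e0',L[:,9].mean().round(3))
print('sd',L.std(0).round(3))
E
python3 av.py 5
```

```text
t 15.7 pos [553.06 -99.72  32.69] yaw -1.5293 F [-0.12 -0.01 -1.93] T [ 0.037  0.009 -0.003] e0 -0.001
sd [0.012 0.015 0.017 0.577 0.404 0.344 0.019 0.019 0.014 0.007]
```

Call:
step_arm(
  deltas=[
    {"dx": 0.08,"dy": 0,"dz": 0,"yaw": 0,"fingers": -1},
    {"dx": 0.08,"dy": 0,"dz": 0,"yaw": 0,"fingers": -1},
    {"dx": 0.08,"dy": 0,"dz": 0,"yaw": 0,"fingers": -1},
    {"dx": 0,"dy": 0,"dz": 0,"yaw": 0,"fingers": -1},
    {"dx": 0,"dy": 0,"dz": 0,"yaw": 0,"fingers": -1},
    {"dx": 0,"dy": 0,"dz": 0,"yaw": 0,"fingers": -1},
    {"dx": 0,"dy": 0,"dz": 0,"yaw": 0,"fingers": -1},
    {"dx": 0,"dy": 0,"dz": 0,"yaw": 0,"fingers": -1},
    {"dx": 0,"dy": 0,"dz": 0,"yaw": 0,"fingers": -1},
    {"dx": 0,"dy": 0,"dz": 0,"yaw": 0,"fingers": -1},
  ],
)

```text
clock: 16.95
eef_pos: [553.2, -102.1, 32.7]
tool_rot: [-3.142, -0.0, -1.529]
wrist_force: [0.6, 0.1, -3.0]
width: 13.1
```

```bash
python3 av.py 2
```

```text
t 17.0 pos [ 553.17 -102.15   32.68] yaw -1.5294 F [ 0.04  0.   -2.4 ] T [ 0.02   0.022 -0.009] e0 0.002
sd [0.022 0.007 0.016 0.514 0.131 0.585 0.017 0.012 0.023 0.001]
```

Call:
step_arm(
  deltas=[
    {"dx": 0.08,"dy": 0,"dz": 0,"yaw": 0,"fingers": -1},
    {"dx": 0.08,"dy": 0,"dz": 0,"yaw": 0,"fingers": -1},
    {"dx": 0.08,"dy": 0,"dz": 0,"yaw": 0,"fingers": -1},
    {"dx": 0,"dy": 0,"dz": 0,"yaw": 0,"fingers": -1},
    {"dx": 0,"dy": 0,"dz": 0,"yaw": 0,"fingers": -1},
    {"dx": 0,"dy": 0,"dz": 0,"yaw": 0,"fingers": -1},
    {"dx": 0,"dy": 0,"dz": 0,"yaw": 0,"fingers": -1},
    {"dx": 0,"dy": 0,"dz": 0,"yaw": 0,"fingers": -1},
    {"dx": 0,"dy": 0,"dz": 0,"yaw": 0,"fingers": -1},
    {"dx": 0,"dy": 0,"dz": 0,"yaw": 0,"fingers": -1},
  ],
)

```text
clock: 18.25
eef_pos: [553.2, -104.5, 32.7]
tool_rot: [3.142, 0.0, -1.529]
wrist_force: [0.1, 0.9, -1.4]
width: 13.4
```

```bash
python3 av.py 2
```

```text
t 18.3 pos [ 553.25 -104.55   32.68] yaw -1.5294 F [-0.    0.54 -2.27] T [ 0.087 -0.004 -0.014] e0 -0.16
sd [0.    0.005 0.005 0.116 0.313 0.863 0.011 0.026 0.014 0.   ]
```

Call:
step_arm(
  deltas=[
    {"dx": 0.03,"dy": 0,"dz": 0,"yaw": 0,"fingers": -1},
    {"dx": 0.03,"dy": 0,"dz": 0,"yaw": 0,"fingers": -1},
    {"dx": 0,"dy": 0,"dz": 0,"yaw": 0,"fingers": -1},
    {"dx": 0,"dy": 0,"dz": 0,"yaw": 0,"fingers": -1},
    {"dx": 0,"dy": 0,"dz": 0,"yaw": 0,"fingers": -1},
    {"dx": 0,"dy": 0,"dz": 0,"yaw": 0,"fingers": -1},
    {"dx": 0,"dy": 0,"dz": 0,"yaw": 0,"fingers": -1},
    {"dx": 0,"dy": 0,"dz": 0,"yaw": 0,"fingers": -1},
    {"dx": 0,"dy": 0,"dz": 0,"yaw": 0,"fingers": -1},
    {"dx": 0,"dy": 0,"dz": 0,"yaw": 0,"fingers": -1},
  ],
)

```text
clock: 19.55
eef_pos: [553.3, -105.1, 32.7]
tool_rot: [3.142, 0.0, -1.529]
wrist_force: [-0.7, 0.6, -3.0]
width: 13.3
```

```bash
python3 av.py 2
```

```text
t 19.6 pos [ 553.28 -105.15   32.68] yaw -1.5294 F [-0.49  0.44 -2.55] T [ 0.082 -0.013  0.021] e0 -0.19
sd [0.01  0.01  0.009 0.217 0.204 0.467 0.005 0.001 0.003 0.001]
```

Call:
step_arm(
  deltas=[
    {"dx": 0,"dy": 0,"dz": 0.03,"yaw": 0,"fingers": -1},
    {"dx": 0,"dy": 0,"dz": 0.03,"yaw": 0,"fingers": -1},
    {"dx": 0,"dy": 0,"dz": 0.01,"yaw": 0,"fingers": -1},
    {"dx": 0,"dy": 0,"dz": 0,"yaw": 0,"fingers": -1},
    {"dx": 0.02,"dy": 0,"dz": 0,"yaw": 0,"fingers": -1},
    {"dx": 0.02,"dy": 0,"dz": 0,"yaw": 0,"fingers": -1},
    {"dx": 0,"dy": 0,"dz": 0,"yaw": 0,"fingers": -1},
    {"dx": 0,"dy": 0,"dz": 0,"yaw": 0,"fingers": -1},
    {"dx": 0,"dy": 0,"dz": 0,"yaw": 0,"fingers": -1},
    {"dx": 0,"dy": 0,"dz": 0,"yaw": 0,"fingers": -1},
  ],
)

```text
clock: 20.85
eef_pos: [553.3, -105.5, 32.0]
tool_rot: [-3.142, 0.0, -1.529]
wrist_force: [-0.1, 0.9, -1.5]
width: 13.6
```

```bash
python3 av.py 2
```

```text
t 20.9 pos [ 553.31 -105.49   31.98] yaw -1.5293 F [ 0.04  1.14 -1.83] T [ 0.301 -0.031  0.022] e0 -0.81
sd [0.001 0.002 0.008 0.153 0.265 0.361 0.003 0.011 0.004 0.017]
```

Call:
step_arm(
  deltas=[
    {"dx": 0.02,"dy": 0,"dz": 0,"yaw": 0,"fingers": -1},
    {"dx": 0,"dy": 0,"dz": 0,"yaw": 0,"fingers": -1},
    {"dx": 0,"dy": 0,"dz": 0,"yaw": 0,"fingers": -1},
    {"dx": 0,"dy": 0,"dz": 0,"yaw": 0,"fingers": -1},
    {"dx": 0,"dy": 0,"dz": 0,"yaw": 0,"fingers": -1},
    {"dx": 0,"dy": 0,"dz": 0,"yaw": 0,"fingers": -1},
    {"dx": 0,"dy": 0,"dz": 0,"yaw": 0,"fingers": -1},
    {"dx": 0,"dy": 0,"dz": 0,"yaw": 0,"fingers": -1},
    {"dx": 0,"dy": 0,"dz": 0,"yaw": 0,"fingers": -1},
    {"dx": 0,"dy": 0,"dz": 0,"yaw": 0,"fingers": -1},
  ],
)

```text
clock: 22.15
eef_pos: [553.3, -105.6, 32.0]
tool_rot: [-3.142, 0.0, -1.529]
wrist_force: [0.1, 4.8, 0.2]
width: 13.3
```

```bash
python3 av.py 2
```

```text
t 22.2 pos [ 553.28 -105.55   32.02] yaw -1.5292 F [ 0.34  4.84 -0.07] T [ 1.01  -0.006 -0.068] e0 -2.836
sd [0.    0.011 0.016 0.284 0.028 0.32  0.072 0.017 0.017 0.   ]
```

Call:
step_arm(
  deltas=[
    {"dx": 0.02,"dy": 0,"dz": 0,"yaw": 0,"fingers": -1},
    {"dx": 0.02,"dy": 0,"dz": 0,"yaw": 0,"fingers": -1},
    {"dx": 0,"dy": 0,"dz": 0,"yaw": 0,"fingers": -1},
    {"dx": 0,"dy": 0,"dz": 0,"yaw": 0,"fingers": -1},
    {"dx": 0,"dy": 0,"dz": 0,"yaw": 0,"fingers": -1},
    {"dx": 0,"dy": 0,"dz": 0,"yaw": 0,"fingers": -1},
    {"dx": 0,"dy": 0,"dz": 0,"yaw": 0,"fingers": -1},
    {"dx": 0,"dy": 0,"dz": 0,"yaw": 0,"fingers": -1},
    {"dx": 0,"dy": 0,"dz": 0,"yaw": 0,"fingers": -1},
    {"dx": 0,"dy": 0,"dz": 0,"yaw": 0,"fingers": -1},
  ],
)

```text
clock: 23.45
eef_pos: [553.3, -105.6, 32.1]
tool_rot: [-3.141, 0.001, -1.529]
wrist_force: [-0.0, 7.1, 1.2]
width: 13.3
```

```bash
python3 av.py 3; python3 -c "
from h import *
from cell import camera
for n in ('wrist','scene'):
  c=camera(n);cv2.imwrite('pics/p_%s.png'%n,c['frame'])
  if n=='scene': crop(c['frame'],80,180,270,320,'pics/p_sc.png',4)
"; python3 av.py 1
```

```text
t 23.55 pos [ 553.3  -105.59   32.07] yaw -1.529 F [-0.22  6.95  1.3 ] T [ 1.421  0.049 -0.057] e0 -3.871
sd [0.015 0.005 0.013 0.375 0.078 0.087 0.013 0.011 0.019 0.   ]
t 23.65 pos [ 553.29 -105.59   32.04] yaw -1.529 F [0.01 7.27 0.67] T [ 1.409  0.003 -0.055] e0 -3.871
sd [0. 0. 0. 0. 0. 0. 0. 0. 0. 0.]
```

View pics/p_wrist.png

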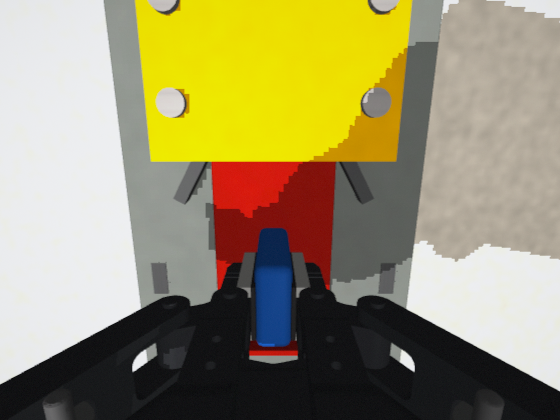

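View pics/p_sc.png

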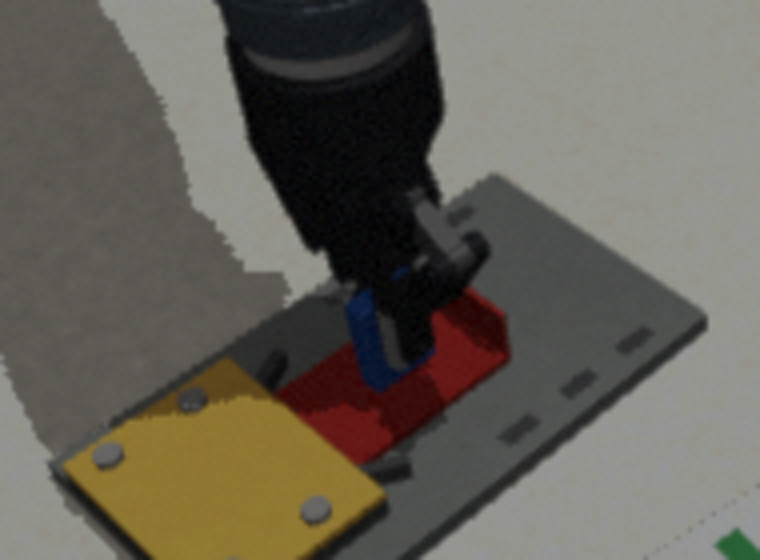

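Call:
step_arm(
  deltas=[
    {"dx": 0.02,"dy": 0,"dz": 0,"yaw": 0,"fingers": -1},
    {"dx": 0.02,"dy": 0,"dz": 0,"yaw": 0,"fingers": -1},
    {"dx": 0,"dy": 0,"dz": 0,"yaw": 0,"fingers": -1},
    {"dx": 0,"dy": 0,"dz": 0,"yaw": 0,"fingers": -1},
    {"dx": 0,"dy": 0,"dz": 0,"yaw": 0,"fingers": -1},
    {"dx": 0,"dy": 0,"dz": 0,"yaw": 0,"fingers": -1},
    {"dx": 0,"dy": 0,"dz": 0,"yaw": 0,"fingers": -1},
    {"dx": 0,"dy": 0,"dz": 0,"yaw": 0,"fingers": -1},
    {"dx": 0,"dy": 0,"dz": 0,"yaw": 0,"fingers": -1},
    {"dx": 0,"dy": 0,"dz": 0,"yaw": 0,"fingers": -1},
  ],
)

```text
clock: 24.9
eef_pos: [553.3, -105.6, 32.1]
tool_rot: [-3.141, 0.002, -1.529]
wrist_force: [0.3, 9.7, 2.0]
width: 13.3
```

```bash
python3 av.py 2
```

```text
t 24.95 pos [ 553.27 -105.61   32.1 ] yaw -1.5287 F [0.28 9.31 2.17] T [ 1.767  0.074 -0.059] e0 -4.905
sd [0.007 0.007 0.013 0.018 0.364 0.128 0.021 0.005 0.015 0.   ]
```

Call:
step_arm(
  deltas=[
    {"dx": 0.02,"dy": 0,"dz": 0,"yaw": 0,"fingers": -1},
    {"dx": 0.02,"dy": 0,"dz": 0,"yaw": 0,"fingers": -1},
    {"dx": 0.02,"dy": 0,"dz": 0,"yaw": 0,"fingers": -1},
    {"dx": 0,"dy": 0,"dz": 0,"yaw": 0,"fingers": -1},
    {"dx": 0,"dy": 0,"dz": 0,"yaw": 0,"fingers": -1},
    {"dx": 0,"dy": 0,"dz": 0,"yaw": 0,"fingers": -1},
    {"dx": 0,"dy": 0,"dz": 0,"yaw": 0,"fingers": -1},
    {"dx": 0,"dy": 0,"dz": 0,"yaw": 0,"fingers": -1},
    {"dx": 0,"dy": 0,"dz": 0,"yaw": 0,"fingers": -1},
    {"dx": 0,"dy": 0,"dz": 0,"yaw": 0,"fingers": -1},
  ],
)

```text
clock: 26.2
eef_pos: [553.3, -105.7, 32.2]
tool_rot: [-3.141, 0.003, -1.528]
wrist_force: [-0.3, 11.3, 2.7]
width: 12.9
```

```bash
python3 av.py 2
```

```text
t 26.25 pos [ 553.28 -105.64   32.17] yaw -1.5283 F [-0.1  11.87  3.49] T [ 2.351  0.071 -0.109] e0 -6.458
sd [0.009 0.006 0.017 0.251 0.615 0.75  0.008 0.007 0.018 0.001]
```

Call:
step_arm(
  deltas=[
    {"dx": 0.01,"dy": 0,"dz": 0,"yaw": 0,"fingers": -1},
    {"dx": 0,"dy": 0,"dz": 0,"yaw": 0,"fingers": -1},
    {"dx": 0,"dy": 0,"dz": 0,"yaw": 0,"fingers": -1},
    {"dx": 0,"dy": 0,"dz": 0,"yaw": 0,"fingers": -1},
    {"dx": 0,"dy": 0,"dz": 0,"yaw": 0,"fingers": -1},
    {"dx": 0,"dy": 0,"dz": 0,"yaw": 0,"fingers": -1},
    {"dx": 0,"dy": 0,"dz": 0,"yaw": 0,"fingers": -1},
    {"dx": 0,"dy": 0,"dz": 0,"yaw": 0,"fingers": -1},
    {"dx": 0,"dy": 0,"dz": 0,"yaw": 0,"fingers": -1},
    {"dx": 0,"dy": 0,"dz": 0,"yaw": 0,"fingers": -1},
  ],
)

```text
clock: 27.5
eef_pos: [553.3, -105.7, 32.2]
tool_rot: [-3.141, 0.003, -1.528]
wrist_force: [-0.2, 12.2, 3.4]
width: 13.0
```

```bash
python3 av.py 2
```

```text
t 27.55 pos [ 553.26 -105.67   32.18] yaw -1.5283 F [-0.53 12.39  3.75] T [ 2.394  0.084 -0.081] e0 -6.715
sd [0.004 0.004 0.015 0.282 0.183 0.32  0.011 0.032 0.024 0.   ]
```

Call:
step_arm(
  deltas=[
    {"dx": -0.02,"dy": 0,"dz": 0,"yaw": 0,"fingers": -1},
    {"dx": -0.02,"dy": 0,"dz": 0,"yaw": 0,"fingers": -1},
    {"dx": -0.02,"dy": 0,"dz": 0,"yaw": 0,"fingers": -1},
    {"dx": -0.02,"dy": 0,"dz": 0,"yaw": 0,"fingers": -1},
    {"dx": -0.02,"dy": 0,"dz": 0,"yaw": 0,"fingers": -1},
    {"dx": -0.02,"dy": 0,"dz": 0,"yaw": 0,"fingers": -1},
    {"dx": -0.02,"dy": 0,"dz": 0,"yaw": 0,"fingers": -1},
    {"dx": 0,"dy": 0,"dz": 0,"yaw": 0,"fingers": -1},
    {"dx": 0,"dy": 0,"dz": 0,"yaw": 0,"fingers": -1},
    {"dx": 0,"dy": 0,"dz": 0,"yaw": 0,"fingers": -1},
  ],
)

```text
clock: 28.8
eef_pos: [553.3, -105.5, 32.0]
tool_rot: [-3.142, 0.001, -1.529]
wrist_force: [0.4, 5.1, 1.2]
width: 13.1
```

```bash
python3 av.py 2
```

```text
t 28.85 pos [ 553.31 -105.55   32.02] yaw -1.5291 F [0.13 4.95 0.42] T [1.136 0.039 0.019] e0 -3.107
sd [0.013 0.01  0.01  0.24  0.132 0.749 0.049 0.024 0.023 0.   ]
```

Call:
step_arm(
  deltas=[
    {"dx": -0.02,"dy": 0,"dz": 0,"yaw": 0,"fingers": -1},
    {"dx": -0.02,"dy": 0,"dz": 0,"yaw": 0,"fingers": -1},
    {"dx": 0,"dy": 0,"dz": 0,"yaw": 0,"fingers": -1},
    {"dx": 0,"dy": 0,"dz": 0,"yaw": 0,"fingers": -0.65},
    {"dx": 0,"dy": 0,"dz": 0,"yaw": 0,"fingers": -0.6},
    {"dx": 0,"dy": 0,"dz": 0,"yaw": 0,"fingers": -0.5},
    {"dx": 0,"dy": 0,"dz": 0,"yaw": 0,"fingers": -0.3},
    {"dx": 0,"dy": 0,"dz": 0,"yaw": 0,"fingers": 0},
    {"dx": 0,"dy": 0,"dz": 0,"yaw": 0,"fingers": 0},
    {"dx": 0,"dy": 0,"dz": 0,"yaw": 0,"fingers": 0},
  ],
)

```text
clock: 30.1
eef_pos: [553.3, -105.5, 32.0]
tool_rot: [-3.142, -0.0, -1.529]
wrist_force: [0.4, -0.4, 0.2]
width: 42.3
```

```bash
python3 av.py 1; python3 -c "
from h import *
from cell import camera,observe
print(observe()['width'])
c=camera('wrist');cv2.imwrite('pics/r_w.png',c['frame'])"
```

```text
t 30.1 pos [ 553.31 -105.46   31.99] yaw -1.5294 F [ 0.43 -0.41  0.15] T [-0.014 -0.02   0.01 ] e0 -0.006
sd [0. 0. 0. 0. 0. 0. 0. 0. 0. 0.]
42.272445064376654
```

View pics/r_w.png

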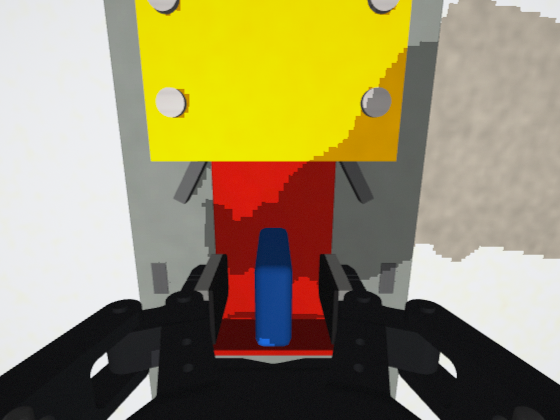

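Call:
step_arm(
  deltas=[
    {"dx": 0,"dy": 0,"dz": -0.3,"yaw": 0,"fingers": 0},
    {"dx": 0,"dy": 0,"dz": -0.6,"yaw": 0,"fingers": 0},
    {"dx": 0,"dy": 0,"dz": -1,"yaw": 0,"fingers": 0},
    {"dx": 0,"dy": 0,"dz": -1.5,"yaw": 0,"fingers": 0},
    {"dx": 0,"dy": 0,"dz": -1.5,"yaw": 0,"fingers": 0},
    {"dx": 0,"dy": 0,"dz": -1.5,"yaw": 0,"fingers": 0},
    {"dx": 0,"dy": 0,"dz": -1.5,"yaw": 0,"fingers": 0},
    {"dx": 0,"dy": 0,"dz": -1,"yaw": 0,"fingers": 0},
    {"dx": 0,"dy": 0,"dz": 0,"yaw": 0,"fingers": 0},
    {"dx": 0,"dy": 0,"dz": 0,"yaw": 0,"fingers": 0},
  ],
)

```text
clock: 31.4
eef_pos: [553.0, -105.4, 120.5]
tool_rot: [3.141, 0.0, -1.529]
wrist_force: [-0.4, -0.1, -0.3]
width: 42.8
```

```bash
python3 -c "
from plan import *
from cell import camera
import pickle
s=st();c=camera('wrist');pickle.dump((s,c),open('w9.pkl','wb'));cv2.imwrite('pics/w9.png',c['frame'])
c=camera('scene');cv2.imwrite('pics/s9.png',c['frame']);crop(c['frame'],80,200,270,340,'pics/s9c.png',4)
"
```

```text
t 31.4 pos [ 553.03 -105.37  120.52] rot [ 3.1409e+00  3.0000e-04 -1.5294e+00] F [-0.41 -0.07 -0.26] T [-0.018  0.011 -0.034] w 42.8
```

View pics/w9.png

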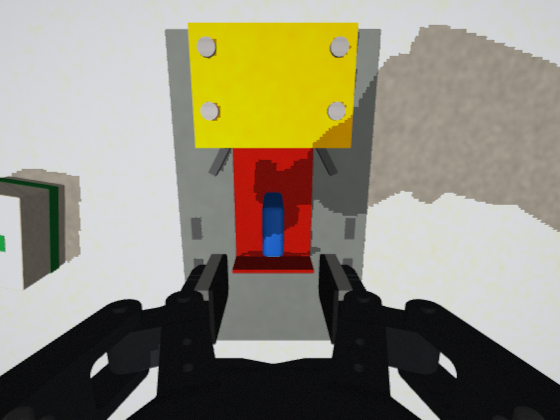

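View pics/s9c.png

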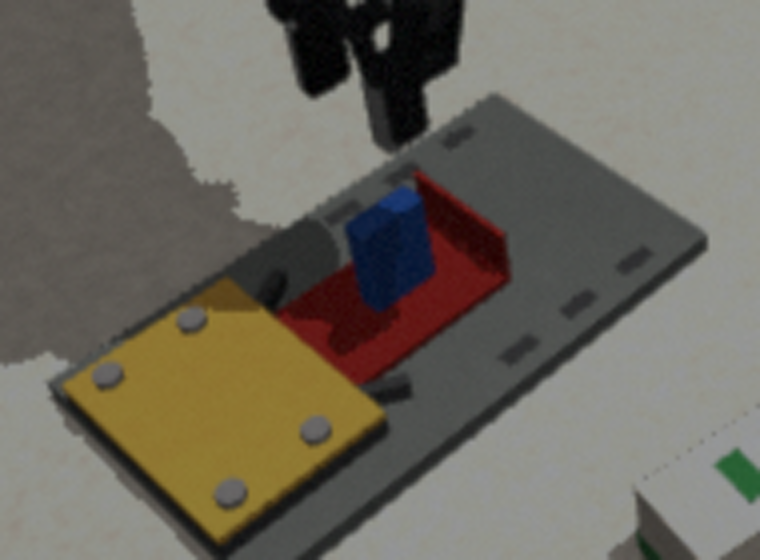

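```bash
python3 - <<'E'
from h import *
import pickle
s,c=pickle.load(open('w9.pkl','rb'))
o=back(c,[(194,148),(351,148)],26,s);t=back(c,[(233,272.5),(313,272.5)],44,s);f=back(c,[(234,150),(312,150)],18,s)
p=o.mean(0);v=o[0]-o[1];a=np.arctan2(v[1],v[0]);M=R.from_euler('z',a).as_matrix()
print(a,((t-p)@M).round(2),((f-p)@M).round(2))
print('tip panel y',-35+((t-p)@M)[:,1].mean()-110)
E
```

```text
0.04007965144168315 [[ 29.07  88.79  18.  ]
 [-29.81  88.78  18.  ]] [[ 28.6    2.    -8.  ]
 [-29.32   2.    -8.  ]]
tip panel y -56.21160383904609
```

Tip is at y ≈ -56 mm, centred within 0.4 mm, square and flat. This agrees with the arm's own reading, so I'm handing it in.

```bash
python3 -c "
from cell import finish_job,observe
print(finish_job(),observe()['clock'])"
```

```text
the job is handed in; nothing more can be done
the job is handed in; nothing more can be done
```

The pack stop is seated in the pocket against the end stop, and I handed the job in at about 31.5 s; no verdict came back.

**What I did:**
- I took the stop nearest the base, lined it up with the wrist camera and set it on the panel. I then slid it under the overhang.
- I raised it about 0.8 mm for the last stretch, to feel for the spring pin without friction. I lowered it again before the end stop.
- The pin touched at about 0.3 N, and the end stop was firm at about y -56 mm.
- I pressed at about 12 N for over a second, then eased off, opened the gripper and lifted clear.

**Last checks:**
- **Position:** the wrist camera puts the front edge at panel y -56.2 mm, matching about -56 mm from the arm's reading. It is centred within about 0.4 mm, square, and looks flat in the pictures.
- **Release:** the stop did not move when the fingers opened.
- **Forces:** the highest push I read in the pocket was 12.4 N sideways with about 4 N vertical. Force is only read at the end of each move.
- **Cartons and bottle:** the arm never went near them, but I did not re-measure their positions.

**Disagreements and gaps:**
- The scene camera put the stop and panel about 6 to 7 mm farther out in x than the top and wrist cameras. I relied on the wrist camera.
- The pin can't be seen, so I judged it home by feel only.
- While pressing, the push rose more softly than at first contact (about 5 N/mm instead of 18 N/mm), with the tool not advancing.

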